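Seal a storage crock with its nested double lid, then take the wooden cover off again

TASK

The crock's double lid stands beside it, the wooden outer lid nested over the inner seal lid. Lift both together by the inner lid's orange knob, lower them onto the open blue crock until the seal lid is fully seated (do not drop them), and let go of the knob; then take the wooden lid by its collar and lift it off alone, leaving the seal lid seated in the crock. Finish still holding the wooden lid level in the air over the crock, its lower edge a little way clear above the knob; keep the crock upright and where it stands, and leave the things around alone.

Things in the scene. Friction and masses are not known exactly. Their poses are not given: they have to be found in the camera images.
- caddy: Open round blue crock, loose, 0.9 kg, stands upright on the worktop: outside diameter 94 mm, 80 mm tall, mouth diameter 85 mm. Origin: centre of its underside; z up. The rim is at z = 80 mm.
- inner_lid: Inner seal lid, loose, 0.16 kg: black plug, diameter 79 mm, z = 0 to 15 mm; metal flange, diameter 94 mm, to z = 21; upright orange knob, a rod of diameter 22 mm, to z = 84, its top 34 mm sticking out of the outer lid. Origin: centre of the plug's underside, z up. Starts plug down on the worktop. Seated, its flange rests on the crock's rim, origin 65 mm above the crock's.
- outer_lid: Pale wooden outer lid, loose, 0.14 kg, diameter 115 mm: skirt z = 0 to 18 mm, flat deck, top at z = 23, round collar, diameter 42 mm, z = 23 to 47, with a 30 mm hole in which the orange knob stands loosely. Origin: centre of the skirt's lower edge, z up. Nested, it rests on the inner lid's flange, its origin 3 mm above that lid's; no latch: the knob lifts both, the collar this one alone.
- coffee_tin: Red and brown coffee tin, a bystander, diameter 76 mm, 122 mm tall. Origin: centre of its underside.
- espresso_cup: Cream espresso cup, upside down, a bystander, diameter 62 mm, 56 mm tall. Origin: centre of its underside.
- spice_jar: Glass spice jar with steel lid, a bystander, diameter 47 mm, 102 mm tall. Origin: centre of its underside.
Not all that is in view belongs to the job. Of the things that look like the inner_lid, the larger one is meant.

How it is judged:
On the way, in this order (a step that is already met when the one before it is completed fails the run):
1. both lids, nested, are carried up off the worktop by the knob (height (world z) of inner_lid above 0.078 m and z of outer_lid in the frame of inner_lid below 0.008 m and contact force between the fingers and inner_lid above 0.5 N), for 0.1 s.
2. the inner lid is fully seated in the crock, the outer lid still nested on it, and the knob is let go (horizontal distance between inner_lid and caddy below 0.006 m and z of inner_lid in the frame of caddy between 0.06 and 0.069 m and angle between inner_lid's own z axis and vertical below 0.06 rad and z of outer_lid in the frame of inner_lid below 0.008 m and contact force between the fingers and inner_lid below 0.1 N), for 0.2 s.
3. the outer lid is held up off the inner lid, which stays seated (horizontal distance between inner_lid and caddy below 0.006 m and z of inner_lid in the frame of caddy between 0.06 and 0.069 m and angle between inner_lid's own z axis and vertical below 0.06 rad and z of outer_lid in the frame of inner_lid above 0.03 m and contact force between the fingers and outer_lid above 0.5 N), for 0.1 s.
At the end, for the whole second after the job is handed in: Inner lid seated in the upright crock (axis 6 mm, origin 60-69 mm above the crock's, tilt 0.06 rad), untouched; fingers hold the outer lid still, level (0.2 rad), clear, 86-250 mm above the inner lid's origin, within 60 mm of the axis; crock within 40 mm, bystanders within 30 mm of start (horizontal distance between inner_lid and caddy below 0.006 m and z of inner_lid in the frame of caddy between 0.06 and 0.069 m and angle between each of inner_lid, caddy's own z axis and vertical below 0.06 rad and z of outer_lid in the frame of inner_lid between 0.086 and 0.25 m and horizontal distance between outer_lid and caddy below 0.06 m and angle between outer_lid's own z axis and vertical below 0.2 rad and linear speed of outer_lid below 0.03 m/s and contact force between the fingers and outer_lid above 0.5 N and contact force between outer_lid and inner_lid below 0.05 N and contact force between outer_lid and caddy below 0.05 N and contact force between the fingers and inner_lid below 0.1 N and distance of caddy from where it was at the start of the episode below 0.04 m and distance of each of coffee_tin, espresso_cup, spice_jar from where it was at the start of the episode below 0.03 m); the arm keeps its last pose, push and grip.
It fails at once if the lids are parted while the inner lid is not seated in the crock (z of outer_lid in the frame of inner_lid above 0.014 m and (z of inner_lid in the frame of caddy above 0.073 m or z of inner_lid in the frame of caddy below 0.055 m or horizontal distance between inner_lid and caddy above 0.01 m)).
It fails at once if the lids are let go in the air (dropped) (height (world z) of inner_lid above 0.075 m and contact force between the fingers and inner_lid below 0.02 N and contact force between the fingers and outer_lid below 0.02 N).
It fails at once if the crock is tipped or pushed away (angle between caddy's own z axis and vertical above 0.2 rad or distance of caddy from where it was at the start of the episode above 0.04 m).
It fails at once if a bystander is pushed about (distance of any of coffee_tin, espresso_cup, spice_jar from where it was at the start of the episode above 0.03 m).
It also fails if it takes over 51 s, if anything falls off the work surface, if the arm or the gripper's body presses on something with over 40 N, if the wrist force passes 120 N, or if a joint passes its speed limit or range.

ROBOT

A 6-joint arm with a two-finger parallel gripper is mounted at the origin on a cart in front of the work surface, level with it; the furniture and walls round the work are solid. World frame = base frame: x ahead of the robot, y to its left, z up, the work surface at z = 0. Lengths are in m, angles in rad, forces in N, time in s.
With the tool pointing down it reaches from about 0.325 to 0.9 m from the base axis. Payload 6.1 kg.
Tool frame: the origin (TCP) lies midway between the tips of the shut fingers; the grasp point (between the pads) lies 19 mm behind it; z points along the fingers, y is the line along which they close (so a half turn about z gives the same grasp; the last joint's range is limited). The gripper opens to 85 mm and grips with 20 to 120 N. Pads are 22 mm wide; open, the fingers measure 114 mm over their backs; the gripper's body (76 mm by 85 mm) begins 54 mm behind the grasp point. The pads swing forward as they close: fully open they stand 13 mm farther back than shut.
Start: joints at [1.138, 0.22, 1.526, -0, 1.395, -0.126], TCP at [0.189, 0.596, 0.204] pointing down, gripper open.
Joint ranges: [-2.98, 2.98], [-0.91, 2.08], [0.09, 2.57], [-1.24, 4.39], [0.2, 2.65], [-2.68, 2.68]. Speed limits (rad/s): [2.57, 2.57, 3.01, 3.14, 3.14, 3.14].

INTERFACE

Orientations are given as a unit quaternion [x, y, z, w].
In Python, from station import arm, jaws, solver, cams, order gives the robot as it stands. The module is installed in compiled form; this text tells all that it offers. Calls block until the motion is done:
- arm.movep(position, orientation): joint-space move of the TCP to a pose.
- arm.move_straight(position, frame=None, velocity=0.15): straight line of the TCP; frame=None keeps the orientation; velocity is the mean speed in m/s.
- arm.move_j(angles): joint-space move.
- jaws.grip(opening, strength=None): opening from 0.0 (shut) to 1.0 (fully open); strength is the grip in N (None keeps the last); returns when the fingers have stopped.
- arm.sleep(seconds).
- solver.inverse_kinematics(position, orientation): joint angles nearest the present ones, or None.
- cams.snapshot(name): name is "scene" or "top"; returns a dict with "img" (420x560x3 uint8, blue, green, red), "vertical_fov" (degrees; the focal length in pixels is half the picture's height over the tangent of half this angle, whatever the lens; pixels are square), "cx", "cy" (the principal point, pixels), "R" (3x3) and "t" (3): a world point X has camera coordinates R X + t. Camera axes: x right, y down, z forward; pixel columns grow to the right and rows downward; lengths in m; the calibration is good to about 2 mm. A picture is of the moment at which its call begins. There is no depth.
A pose or a line that the arm cannot do raises arm.Unreachable and nothing moves.
- order.finish_job(): hands the job in; it is judged then, once.
Readings, each from a call of its own:
- arm.current_t(): time.
- arm.current_q(): joint angles.
- arm.current_joint_velocities(): joint speeds.
- arm.current_joint_efforts(): joint torques, N m.
- arm.current_eef_pos(): TCP position.
- arm.current_orientation(): TCP orientation.
- arm.current_ft_force(): force on the tool from outside, world axes, zero at the start.
- arm.current_wrist_torque(): the same for the moment, N m.
- arm.current_grip_width(): opening from 0.0 (shut) to 1.0 (fully open).
- arm.current_grasp_force(): force on a finger pad.
Only numpy, scipy, OpenCV 4.12 (cv2) and the standard library are available. Lean on these libraries where they do the work, as an engineer would, in place of code of your own. Each camera call takes 0.05 s, during which the arm holds its last target. There are 200 camera calls.

## Working session

There is one attempt and no reset: what is moved stays moved. The work goes in short steps, each a Python script; the robot and the scene stay as the last script left them, time stands still between calls to the robot, and variables do not carry over. Pictures are saved under pics/ and viewed, at most 13 in all, crops included, and the job is handed in when it is done.

```bash
mkdir -p pics; python3 - <<'E'
from station import arm,cams
import cv2
for n in("scene","top"):
    s=cams.snapshot(n); cv2.imwrite(f"pics/{n}0.png",s["img"]); print(n,s["vertical_fov"],s["cx"],s["cy"],s["R"],s["t"])
print(arm.current_orientation(),arm.current_t())
E
```

```text
scene 46.843711625411885 275.53513569238817 206.96909757165844 [[ 0.86711192 -0.49786508 -0.01572519]
 [-0.3328291  -0.55560986 -0.76192026]
 [ 0.37059642  0.66590393 -0.64747992]] [-0.3097936   0.48657019  0.52286287]
top 44.26628323343388 265.5569982633518 213.2068530762591 [[ 0.00646328 -0.99993147  0.00976113]
 [-0.9984658  -0.00699001 -0.05492896]
 [ 0.05499343 -0.00939113 -0.99844255]] [0.41104443 0.61017904 1.04911024]
[ 1.52800266e-01  9.88256682e-01 -8.64367215e-04 -2.50257958e-04] 0.1
```

View pics/scene0.png

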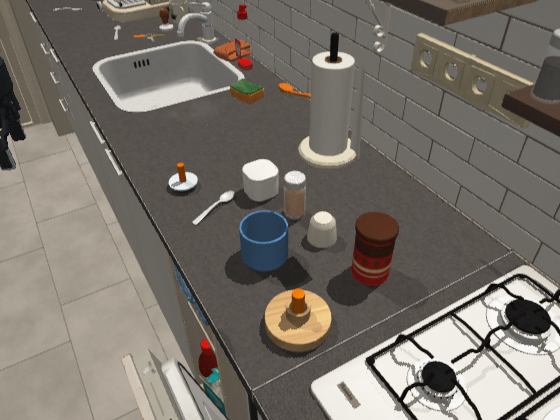

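View pics/top0.png

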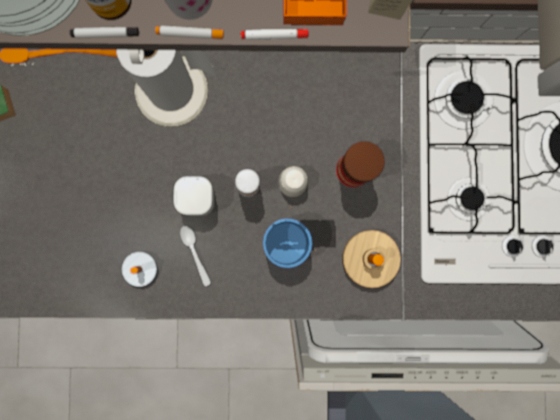

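The scene picture shows the crock at about (264,240), the nested lids at (298,318), the cup at (322,229), the jar at (294,195) and the tin at (374,250). In the top view the crock rim is at about (289,243), the lids at (372,259), the tin at (361,163), the cup at (293,181) and the jar at (247,183). The small lookalike lid at (140,269) is not the one meant. Next I'll enlarge the relevant parts.

```bash
python3 - <<'E'
import cv2,numpy as np
a=cv2.imread("pics/top0.png")[205:305,240:420]; b=cv2.imread("pics/scene0.png")[200:360,225:405]
cv2.imwrite("pics/ctop.png",cv2.resize(a,None,fx=4.4,fy=4.4,interpolation=3))
cv2.imwrite("pics/cscene.png",cv2.resize(b,None,fx=3.7,fy=3.7,interpolation=3))
E
```

```text
(no output)
```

View pics/ctop.png

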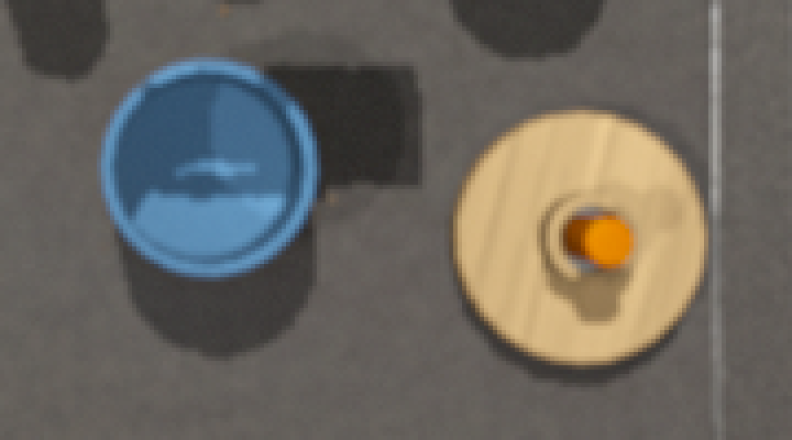

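View pics/cscene.png

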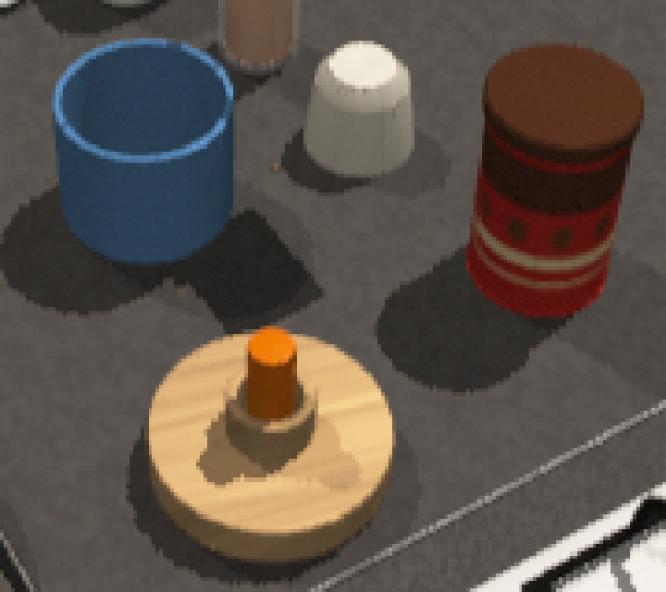

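```bash
cat > h.py <<'E'
import numpy as np
from scipy.optimize import least_squares
TH=np.linspace(0,2*np.pi,181)
def proj(s,P):
    c=P@np.array(s["R"]).T+np.array(s["t"]); f=210/np.tan(np.radians(s["vertical_fov"])/2)
    return np.c_[s["cx"]+f*c[:,0]/c[:,2], s["cy"]+f*c[:,1]/c[:,2]]
def circ(x,y,z,r): return np.c_[x+r*np.cos(TH),y+r*np.sin(TH),0*TH+z]
def box(s,x,y,z,r):
    p=proj(s,circ(x,y,z,r)); return np.array([p[:,0].min(),p[:,0].max(),p[:,1].min(),p[:,1].max()])
def fit(obs,z,r,x0=(.4,0)):   # obs: list of (snap, [L,R,T,B]) nan allowed
    f=lambda v: np.concatenate([(lambda d:d[~np.isnan(d)])(box(s,v[0],v[1],z,r)-np.array(b,float)) for s,b in obs])
    o=least_squares(f,x0); return o.x,o.fun
E
python3 - <<'E'
from h import *
from station import cams
S=cams.snapshot("scene");T=cams.snapshot("top")
n=np.nan
tc=lambda b:np.array([240,240,205,205])+np.array(b)/4.4-.5+0*.5
sc=lambda b:np.array([225,225,200,200])+np.array(b)/3.7-.5
for nm,z,r,t,s in [("crock",.08,.047,[101,319,58,278],[54,234,38,162]),
 ("deck",.026,.0575,[454,707,109,n],[149,395,332,n]),
 ("knob",.084,.011,[582,633,215,268],[247,298,326,367])]:
    np.set_printoptions(precision=4,suppress=True)
    for o in ([(T,tc(t))],[(S,sc(s))],[(T,tc(t)),(S,sc(s))]):
        print(nm,*fit(o,z,r))
E
```

```text
crock [0.5473 0.3736] [ 0.415  -0.4163  0.5966 -0.5883]
crock [0.5468 0.3738] [-0.3826  0.3823 -0.0154 -0.0274]
crock [0.547  0.3737] [ 0.3499 -0.4805  0.7285 -0.455  -0.2374  0.5263 -0.0265 -0.04  ]
deck [0.518  0.1994] [ 0.5253 -0.5264  0.0032]
deck [0.5155 0.1979] [-0.4629  0.4599 -0.0664]
deck [0.5166 0.1991] [ 0.6629 -0.3851  0.6667 -0.2362  0.5916 -0.7346]
knob [0.5163 0.2001] [ 0.0808 -0.0809  0.2771 -0.2763]
knob [0.5154 0.1986] [ 0.1503 -0.15    0.2742 -0.2588]
knob [0.5159 0.1994] [ 0.4288  0.2671  0.4729 -0.0801  0.1507 -0.1614 -0.1522 -0.7037]
```

Both views agree: crock at (0.547, 0.374) and lids at (0.516, 0.1995). I'll grasp the knob now.

```bash
python3 - <<'E'
from station import arm,jaws,solver,cams
import numpy as np,cv2
Q=[0,1,0,0]; X,Y=.516,.1995
arm.movep([X,Y,.20],Q); print(arm.current_t(),arm.current_q(),arm.current_ft_force())
arm.move_straight([X,Y,.058],velocity=.12)
print(arm.current_ft_force(),arm.current_eef_pos())
jaws.grip(0.0,50)
print(arm.current_t(),arm.current_grip_width(),arm.current_grasp_force(),arm.current_ft_force())
cv2.imwrite("pics/g.png",np.hstack([cv2.resize(cams.snapshot(n)["img"][a:a+170,b:b+170],None,fx=2.3,fy=2.3) for n,a,b in(("scene",200,215),("top",170,280))]))
E
```

```text
2.0667 [ 2.27591511e-01  5.21708983e-02  1.71983997e+00  3.46652310e-04
  1.36951505e+00 -1.34407900e+00] [0.73092274 0.61898081 0.25067876]
[ 0.58542161 -0.35198569  0.01145766] [0.51681675 0.19971879 0.05897784]
4.1667 -0.001272165270395299 0.0 [-0.39514148  0.64865954 -0.55448474]
```

View pics/g.png

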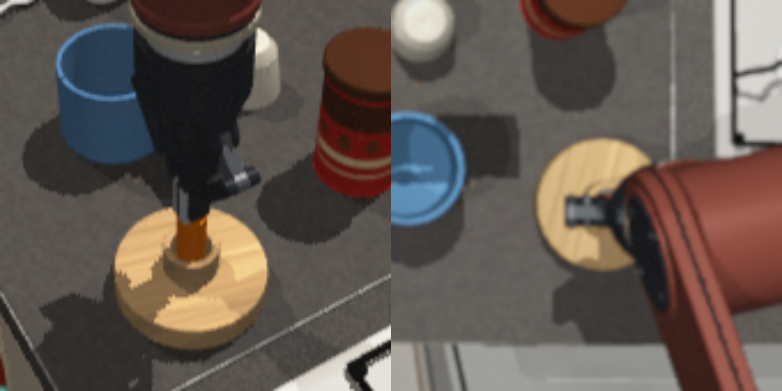

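The jaws read fully shut with no force. The picture suggests the fingers are beside or above the knob, so I'll check the state and look closer.

```bash
python3 - <<'E'
from h import *
from station import arm,jaws,cams
import cv2
print(arm.current_t(),arm.current_grip_width(),arm.current_grasp_force(),arm.current_eef_pos(),arm.current_orientation(),arm.current_ft_force())
im=[]
p=np.array([arm.current_eef_pos()])
for n in("scene","top"):
    s=cams.snapshot(n); u=proj(s,p)[0]; print(n,u)
    a,b=int(u[1])-50,int(u[0])-40
    print(a,b); im.append(cv2.resize(s["img"][a:a+100,b:b+80],None,fx=5,fy=5,interpolation=2))
cv2.imwrite("pics/g2.png",np.hstack(im))
E
```

```text
4.2667 0.0005776600836500252 0.0 [0.51597486 0.19950761 0.05797216] [-1.42866741e-05  1.00000000e+00 -1.78927867e-05 -2.11007059e-05] [ 0.29151583 -0.23900074 -0.86082616]
scene [297.92010421 302.69038547]
252 257
top [374.8588656  259.07678212]
209 334
```

View pics/g2.png

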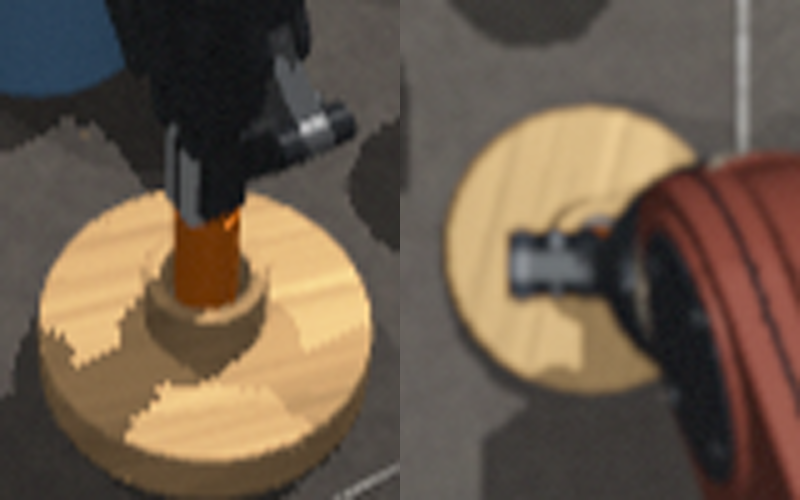

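The picture shows the fingers wide open around the knob: the tips stand about 15 mm above the shut-TCP and the linkage is spread. So command 0.0 appears to mean open, contrary to the text. I'll test that gently with a partial command, which is harmless either way.

```bash
python3 - <<'E'
from station import arm,jaws,cams
import cv2
for o in (0.3,1.0):
    jaws.grip(o,50)
    print(o,arm.current_t(),arm.current_grip_width(),arm.current_grasp_force(),arm.current_ft_force())
s=cams.snapshot("scene"); cv2.imwrite("pics/g3.png",cv2.resize(s["img"][250:350,250:340],None,fx=5,fy=5,interpolation=2))
E
```

```text
0.3 4.7333 0.3006718974559965 0.0 [-0.75227428 -0.52799632  0.80342845]
1.0 5.3417 1.0023930335632614 0.0 [ 0.16631971 -0.8982583  -1.00222954]
```

View pics/g3.png

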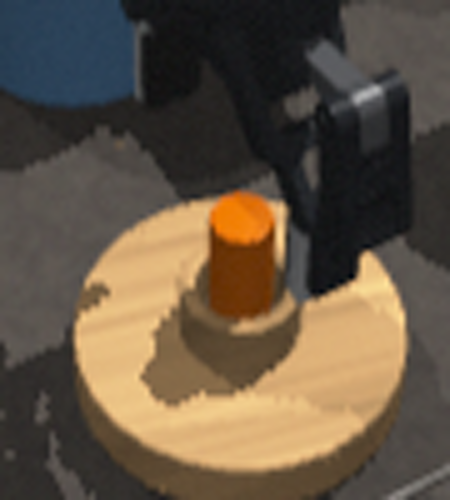

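```bash
python3 - <<'E'
from h import *
from station import arm,cams
import cv2
s=cams.snapshot("scene"); t=cams.snapshot("top"); x,y,z0=arm.current_eef_pos(); print(x,y,z0)
for z in (.06,.07,.08,.09,.10): print(z,proj(s,np.array([[x-.011,y-.0425,z],[x-.011,y-.057,z],[x+.011,y-.057,z],[x,y,z]])).round(1).tolist())
cv2.imwrite("pics/g4.png",np.hstack([cv2.resize(s["img"][160:320,200:360],None,fx=2.5,fy=2.5),cv2.resize(t["img"][200:300,320:420],None,fx=4,fy=4)]))
E
```

```text
0.5159809062485874 0.19951238111502023 0.05799269568749667
0.06 [[306.1, 322.9], [311.1, 329.5], [322.7, 323.6], [297.9, 301.9]]
0.07 [[306.3, 319.1], [311.3, 325.7], [323.0, 319.8], [298.0, 298.1]]
0.08 [[306.5, 315.2], [311.5, 321.8], [323.3, 315.9], [298.1, 294.2]]
0.09 [[306.6, 311.3], [311.7, 317.8], [323.6, 311.9], [298.2, 290.2]]
0.1 [[306.8, 307.2], [311.9, 313.8], [323.9, 307.9], [298.3, 286.2]]
```

View pics/g4.png

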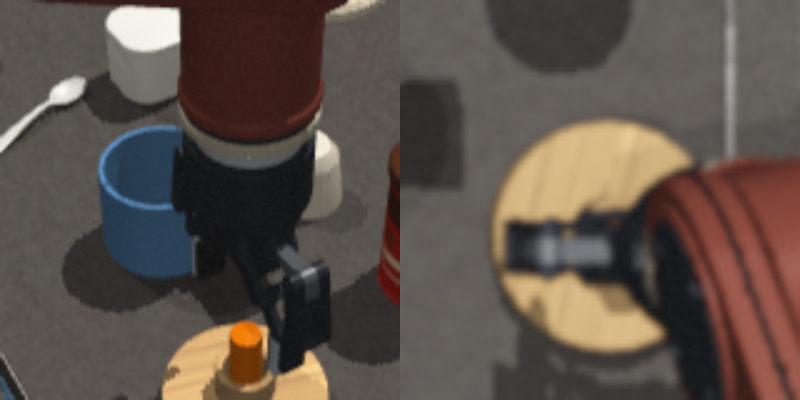

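The width command is fine. The fingers really sit about 28 mm higher than the reported TCP, since the open tips show at z≈0.10. I'll measure the offset by touching the knob top (z=0.084) lightly with shut fingers.

```bash
python3 - <<'E'
from station import arm,jaws
import numpy as np
X,Y=.516,.1995
jaws.grip(0.3); arm.move_straight([X,Y,.066],velocity=.1); jaws.grip(0.0)
F=lambda:np.mean([(arm.sleep(.02),arm.current_ft_force()[2])[1] for _ in range(5)])
f0=F(); z=.066; 
while z>.038:
    z-=.0015; arm.move_straight([X,Y,z],velocity=.03); f=F()-f0
    if abs(f)>3: break
print(z,f,arm.current_eef_pos(),arm.current_t(),arm.current_grip_width())
arm.move_straight([X,Y,z+.006],velocity=.1)
E
```

```text
0.055499999999999994 6.125571622748011 [0.51652805 0.1996459  0.05661017] 9.125 0.0031619053885746273
```

Touch found: true tip height = reported z + 27.5 mm. I'll redo the grasp with that correction, lift, and check in the camera.

```bash
python3 - <<'E'
from h import *
from station import arm,jaws,cams
import cv2
X,Y,D=.516,.1995,.0275
jaws.grip(1.0,60); arm.move_straight([X,Y,.058-D],velocity=.1)
f=arm.current_ft_force(); jaws.grip(0.0,60)
w,g=arm.current_grip_width(),arm.current_grasp_force(); print(f,w,g,arm.current_ft_force(),arm.current_eef_pos())
if g<5: raise SystemExit
arm.move_straight([X,Y,.058-D+.02],velocity=.06)
print(arm.current_grip_width(),arm.current_grasp_force(),arm.current_ft_force())
arm.move_straight([X,Y,.058-D+.125],velocity=.12)
arm.move_straight([.547,.3737,.058-D+.125],velocity=.12); arm.sleep(.3)
print(arm.current_grip_width(),arm.current_grasp_force(),arm.current_ft_force(),arm.current_eef_pos(),arm.current_t())
im=[]
for n in("scene","top"):
    s=cams.snapshot(n); cv2.imwrite(f"pics/h_{n}.png",s["img"])
    u=proj(s,np.array([[.547,.3737,.12]]))[0]; a,b=int(u[1])-50,int(u[0])-50; print(n,a,b); im.append(cv2.resize(s["img"][a:a+100,b:b+100],None,fx=4,fy=4,interpolation=2))
cv2.imwrite("pics/h.png",np.hstack(im))
E
```

```text
[ 0.94644405 -0.13773469 -0.54100576] 0.23342142898852825 59.12588708102703 [-0.7365875  -2.38172387  3.84133716] [0.51641235 0.19935702 0.03103886]
0.23623520264024972 58.74400444328785 [ 0.41271657 -0.83450282 -4.24004259]
0.23469226857192213 58.7532069766894 [ 0.39027939  0.59858639 -2.13053229] [0.54708149 0.37342573 0.15561752] 14.6667
scene 159 212
top 192 238
```

View pics/h.png

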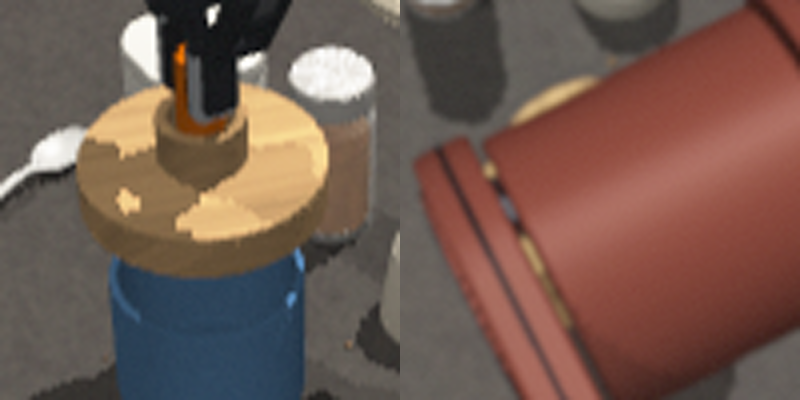

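The lids hang nested and level on the knob over the crock: the wooden deck spans columns 231–293 and its top edge is at row 179. I'll check its position by fit, then lower with force feedback.

```bash
python3 - <<'E'
from h import *
from station import arm,jaws,cams
s=cams.snapshot("scene")
print(fit([(s,[231,293.5,179.2,np.nan])],.151,.0575,(.547,.374)))
D=.0275; X,Y=.547,.3737; b=.058-D
F=lambda:np.mean([(arm.sleep(.02),arm.current_ft_force())[1] for _ in range(4)],axis=0)
arm.move_straight([X,Y,b+.09],velocity=.1); f0=F(); z=.09
while z>.0625:
    z-=.0025 if z>.07 else .001
    arm.move_straight([X,Y,b+z],velocity=.05); f=F()-f0
    if f[2]>8 or np.hypot(*f[:2])>8: break
print(z,f,arm.current_eef_pos(),arm.current_t())
E
```

```text
(array([0.54497231, 0.37018751]), array([-0.69364694,  0.69138597, -0.12136677]))
0.06399999999999997 [-2.82598505 -3.1781091   9.37623855] [0.54738069 0.37384173 0.09606903] 19.8167
```

Contact came at z≈0.065, exactly the seated height. I'll release, rise and check.

```bash
python3 - <<'E'
from h import *
from station import arm,jaws,cams
import cv2
D=.0275; X,Y=.547,.3737
jaws.grip(1.0,60); arm.sleep(.3)
arm.move_straight([X,Y,.205-D],velocity=.12); print(arm.current_t())
s=cams.snapshot("scene"); np.save("pics/s.npy",s,allow_pickle=True)
cv2.imwrite("pics/r.png",cv2.resize(s["img"][170:280,210:320],None,fx=5,fy=5,interpolation=2))
E
```

```text
21.6083
```

View pics/r.png

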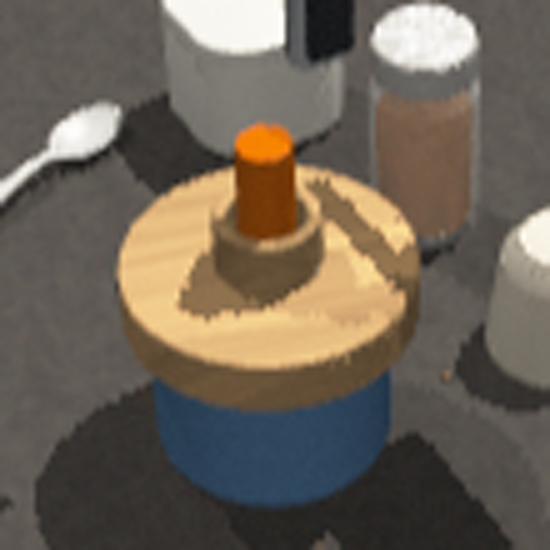

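```bash
python3 - <<'E'
from h import *
s=np.load("pics/s.npy",allow_pickle=True).item(); n=np.nan
c=lambda b:np.array([210,210,170,170])+np.array(b)/5-.5
for b,z,r in(([118,420,165,n],.091,.0575),([235,298,123,166],.149,.011),([211,323,n,254],.115,.021)): print(fit([(s,c(b))],z,r,(.547,.374)))
E
```

```text
(array([0.54632977, 0.37273537]), array([-0.30567563,  0.30478148, -0.04804444]))
(array([0.54688133, 0.37178476]), array([ 0.21835364, -0.2180501 ,  0.45434338, -0.43082819]))
(array([0.54587213, 0.37187198]), array([-0.13195737,  0.13182021, -0.00690964]))
```

Deck, knob and collar all fit the seated, nested heights, centred near (0.5465, 0.3725). Next, grip the collar and lift the wooden lid alone.

```bash
python3 - <<'E'
from h import *
from station import arm,jaws,cams
import cv2
D=.0275; X,Y=.5465,.3728; b=.092-D
arm.move_straight([X,Y,.14-D],velocity=.1); arm.move_straight([X,Y,b],velocity=.06)
print(arm.current_ft_force()); jaws.grip(0.0,40)
g=arm.current_grasp_force(); print(arm.current_grip_width(),g,arm.current_ft_force())
if g<5: raise SystemExit
arm.move_straight([X,Y,b+.02],velocity=.04); print(arm.current_ft_force(),arm.current_grip_width())
arm.move_straight([X,Y,b+.102],velocity=.06); arm.sleep(.5)
print(arm.current_grasp_force(),arm.current_ft_force(),arm.current_eef_pos(),arm.current_t())
s=cams.snapshot("scene")
cv2.imwrite("pics/f.png",cv2.resize(s["img"][120:280,200:350],None,fx=3.7,fy=3.7,interpolation=2))
E
```

```text
[ 0.66271562 -0.31901973 -0.41320729]
0.47760845001208635 40.8338862285018 [ 0.60212499 -0.82086468  3.46828513]
[-0.486395   -0.10884006 -1.31414723] 0.48257859729651187
40.51973445340991 [-0.2849187   0.32416468 -0.9308792 ] [0.54650163 0.37278548 0.16649721] 26.5583
```

View pics/f.png

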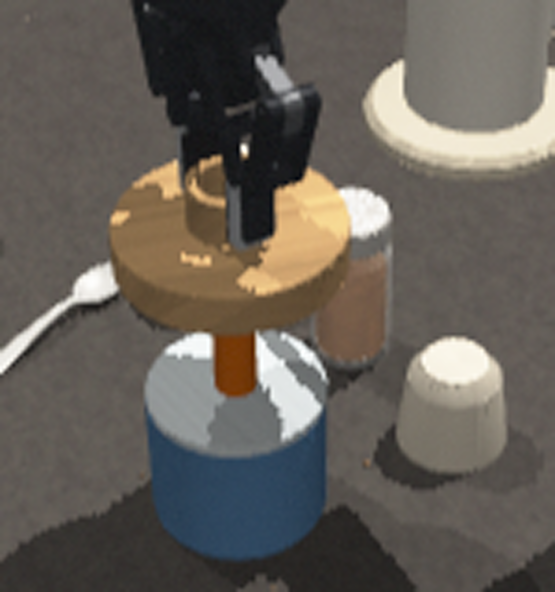

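The wooden lid is held level by its collar (about (230,240)). The seal lid is seated in the crock with its knob standing free below (about (235,365)). The outer lid is about 105 mm above the inner lid's origin.

```bash
python3 -c "
from station import order
print(order.finish_job())"
```

```text
the job is handed in; nothing more can be done
None
```

The job is handed in, verdict not shown: the last picture before it has the seal lid seated in the crock and the wooden lid held level by its collar, about 105 mm above the seal lid's origin (20 mm clear of the knob).

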